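# Set up a light base: slide home, iris lever to its preset mark

## Robot

A 6-joint arm with a two-finger parallel gripper is mounted at the origin on a cart in front of the work surface, level with it; the furniture and walls round the work are solid. World frame = base frame: x ahead of the robot, y to its left, z up, the work surface at z = 0. Lengths are in m, angles in rad, forces in N, time in s.
With the tool pointing down it reaches from about 0.275 to 0.725 m from the base axis. Payload 5.6 kg.
Tool frame: the origin (TCP) lies where the fingers leave the gripper's body, on its centre line; the fingertips stand 73 mm ahead of it and the grasp point (between the pads) lies 54 mm ahead of it; z points along the fingers, y is the line along which they close (so a half turn about z gives the same grasp; the last joint's range is limited). The gripper opens to 85 mm and grips with 20 to 120 N. Pads are 22 mm wide; open, the fingers measure 114 mm over their backs; the gripper's body (76 mm by 85 mm) begins 54 mm behind the grasp point. The pads swing forward as they close: fully open they stand 13 mm farther back than shut.
Start: joints at [1.456, 0.255, 0.108, 0, -1.424, -0.285], TCP at [0.214, 0.507, 0.304] pointing down, gripper open.
Joint ranges: [-2.95, 2.95], [-1.21, 1.97], [-1.09, 1.5], [-2.87, 1.71], [-2.94, -0.07], [-3.05, 3.05]. Speed limits (rad/s): [2.57, 2.57, 3.14, 3.14, 3.14, 3.14].

## Interface

Orientations are given as a unit quaternion [x, y, z, w].
In Python, from cell import ctrl gives the robot as it stands. The module is installed in compiled form; this text tells all that it offers.
- The arm moves only by the tool servo_tool, never from a script. Its argument "increments" is a list of rows, each a list of 7 numbers: the shift along the tool's x, y, z in cm, then the turn, a rotation vector about the tool's x, y, z in degrees, then the gripper command: -1 is shut, 1 is fully open, values between are in proportion. In form: [[tx, ty, tz, rx, ry, rz, gripper], ...]. A call has 1 to 5 rows; each row shifts and turns the commanded pose from where the row before left it, along the tool's axes as they then stand; what a row does not reach is not made up. A row lasts 1/10 s, in which the tool goes at most 50 mm and 8.59 degrees, less where a joint would pass 70% of its speed; a pose out of reach is approached as far as the arm can. A call is refused whole if a number of a shift passes 5 or a number of a turn 8.59, either way. A call with a gripper value outside its range is refused whole. The fingers move at their own pace and stop on an object; "squeeze" is the grip in N (left out, the last holds). Time passes only in rows, so rows that do not move let the fingers close. It gives the time, the measured TCP pose, the force, the opening and the grip force at its end, in the units of the state.
- ctrl.get_obs(): the state, without advancing time (a new reading comes with each control period).
- ctrl.read_camera(name): name is "scene" or "top" or "wrist"; returns a dict with "image" (480x640x3 uint8, blue, green, red), "range_z" (480x640 float32, m along the optical axis (not along the pixel's ray), 0 where there is no reading), "intrinsics" (3x3 intrinsics, pixels), "pose" (4x4, takes a point from camera to world coordinates). Camera axes: x right, y down, z forward; pixel columns grow to the right and rows downward; lengths in m; the calibration is good to about 2 mm. A picture is of the moment at which its call begins.
- ctrl.finish_job(): hands the job in; it is judged then, once.
Trained networks look in a picture, given as the dict that the camera call returned (one of the last four; its "shot" number tells which), for a name from the list of things; names that differ only in an ending like _2 or _b are one class to them, and where a whole thing is asked for, a point or a joint stands for the part that bears it (a point fixed in the world has none). Each returns a list of dicts, best first, with "p" (0 to 1); they miss things now and then, are a little off and sometimes report something else, mostly with a low value. They report only what shows in the picture. A call takes as long as a camera call. They do not tell look-alikes from the thing itself.
- ctrl.spot_in(picture, target): "position" ([x, y, z] in m, in the coordinates of the camera as it stood for that picture, good to about 4 mm: the middle of the surface that is visible of it).
- ctrl.silhouettes(picture, target): "mask" (480x640 bool, what is visible of it).
The state is a dict: "clock": time; "joint_pos": joint angles; "qd": joint speeds; "joint_torque": joint torques, N m; "position": TCP position; "orientation": TCP orientation; "force": force on the tool from outside, world axes, zero at the start; "wrist_torque": the same for the moment, N m; "opening": finger opening in m; "finger_force": force on a finger pad.
Only numpy, scipy, OpenCV 4.12 (cv2) and the standard library are available. Lean on these libraries where they do the work, as an engineer would, in place of code of your own. Each camera call takes 0.05 s, during which the arm holds its last target. There are 200 camera calls.

## Task

Get the light base ready for photographing the stone section. Using only the fingertips, push the slide carrier along its channel until it is fully home against the stop bar, and push the black-knobbed iris lever round its scale until its index line stands straight over the small preset marker clamped on the scale's edge. Push only: do not lift or tip the carrier, do not shift the preset marker, leave the other things on the bench where they are, and let go of everything at the end.

Things in the scene. Friction and masses are not known exactly. Their poses are not given: they have to be found in the camera images.
- light_base: Grey transmitted-light base, fixed to the bench: 150 x 150 mm foot, round lamp housing, iris ring with lever, stage on top; 87 mm high. Origin at the centre of its underside, on the ring's vertical axis; z up; its front, with the scale, looks along its own -x, +y is to its left. An aluminium flange, radius 78 mm, top 46 mm above the bench, bears the scale, a line every 5 degrees.
- slide_home (a point): Point on the ring axis at the upper face of the stage, 75 mm above the bench, axes as the base. The stage reaches 39 mm to either side in x and from y = -98 to +48 mm. Its slide channel runs along y: 60 mm wide between guide rails 6 mm high, open at the -y end, closed at the +y end by a stop bar 12 mm high with its face at y = +39 mm.
- iris_lever (a joint): Angle of ring and lever, rad. 0 = right-hand end (40 degrees right of the base's -x, iris nearly shut); grows as the lever swings left, clockwise from above, to 1.50. At q it points from the axis along (-cos(0.698-q), -sin(0.698-q)) in the base's x, y. Dry friction, no spring: it stays where it is left; about 1 N at the knob moves it.
- lever_knob (a point): Upright black knob at the end of the lever: 13 mm thick, 105 mm from the ring axis, reaching from 58 to 90 mm above the bench. This point is on its centre line, 74 mm above the bench. The lever bar is 8 mm wide and 4 mm thick, its upper face at 58.5 mm.
- lever_index (a point): Point on the centre line of the lever bar (a thin dark line runs along it), 76 mm from the ring axis, over the outer edge of the scale.
- marker_nose (a point): Preset marker: brass block 12 mm wide clamped on the flange's edge, 74 to 90 mm out from the ring axis, 35 to 51 mm above the bench; the lever bar passes over it. Its thin pointed nose points at the axis. This point is on its centre line, 76 mm from the axis: straight under the lever's index line when the lever is set. It turns about the ring axis only if pushed hard (6 N).
- slide_carrier: Loose flat aluminium frame, 56 x 76 x 8 mm, 0.12 kg, holding a glass slide with a thin stone section, lying in the channel with 2 mm play at each side. Origin at the centre of its underside; its y runs along the channel toward the stop. Fully home, its leading edge (38 mm ahead of the origin) touches the stop bar: origin 1 mm to +y of slide_home.
- carrier_tab (a point): Middle of the outer (-y) face of the upright tab at the carrier's entry end: tab 44 mm wide, 6 mm thick, its top 26 mm above the stage; this point is 39 mm behind the carrier's origin, 18 mm above the stage. A push here toward +y slides the carrier home (under 2 N).
- stone_a: Reddish rough stone sample 44 x 64 x 28 mm, loose, behind the light base; leave it. Origin at the centre of its underside.
- stone_b: Grey rough stone sample 40 x 55 x 22 mm, loose, behind the light base; leave it. Origin at the centre of its underside.
- stone_c: Sandy rough stone sample 37 x 51 x 22 mm, loose, right of the work; leave it. Origin at the centre of its underside.
- ochre: Ochre pigment jar with black lid, 53 mm across, 62 mm high, loose, behind the light base; leave it. Origin at the centre of its underside.
- chalk: White pigment jar with black lid, 44 mm across, 60 mm high, loose, right of the light base; leave it. Origin at the centre of its underside.
- rule: Yellow folding rule 216 x 15 x 14 mm, loose, lying in front of the light base; leave it. Origin at the centre of its underside.
- pencil: Red carpenter's pencil 168 x 12 x 10 mm, loose, lying at the left; leave it. Origin at the centre of its underside.
- wax: Round tin 67 mm across, 44 mm high, loose, left of the light base; leave it. Origin at the centre of its underside.
There are look-alikes about, which are no part of the job. What is shaped like the slide_carrier but turquoise is not meant.

How it is judged:
At the end, for the whole second after the job is handed in: The lever's index stands over the preset marker's nose within 4 mm (3 degrees) and at rest; the slide carrier lies flat in its channel, at rest, within 2.5 mm of the stop bar (horizontal distance between lever_index and marker_nose below 0.004 m and velocity of joint iris_lever between -0.05 and 0.05 rad/s and y of slide_carrier in the frame of light_base above -0.0015 m and z of slide_carrier in the frame of light_base below 0.078 m and angle between slide_carrier's own z axis and vertical below 0.05 rad and linear speed of slide_carrier below 0.02 m/s); the robot touches nothing.
It fails at once if the slide carrier is lifted off the stage or tipped (z of slide_carrier in the frame of light_base above 0.083 m or angle between slide_carrier's own z axis and vertical above 0.25 rad).
It fails at once if the preset marker is shifted by more than 3 mm (distance of marker_nose from where it was at the start of the episode above 0.003 m).
It fails at once if one of the loose things round the light base is moved by more than 15 mm (distance of any of stone_a, stone_b, stone_c, ochre, chalk, rule, pencil, wax from where it was at the start of the episode above 0.015 m).
It also fails if it takes over 45 s, if anything falls off the work surface, if the arm or the gripper's body presses on something with over 40 N, if the wrist force passes 120 N, or if a joint passes its speed limit or range.

## Working session

There is one attempt and no reset: what is moved stays moved. The work goes in short steps, Python scripts to look and compute and a tool call to move; the robot and the scene stay as the last step left them, time stands still between calls to the robot, and variables do not carry over. Pictures are saved under pics/ and viewed, at most 10 in all, crops included, and the job is handed in when it is done.

Besides the shell and the picture viewer there is one more tool, called after ">>>" by a JSON object that holds its "op" and its "data", one argument or row to a line. servo_tool: Moves the arm, as the interface text tells. Its arguments: {"type":"object","properties":{"increments":{"type":"array","items":{"type":"array","items":{"type":"number"}}},"squeeze":{"type":"number"}},"required":["increments"]}

```bash
mkdir -p pics
cat > h.py <<'E'
import numpy as np, cv2
from cell import ctrl
def pix(c,u,v,z=None):
    K=c["intrinsics"]; 
    d=np.array([(u-K[0,2])/K[0,0],(v-K[1,2])/K[1,1],1.0]); T=c["pose"]
    if z is None: return T[:3,:3]@(d*c["range_z"][int(v),int(u)])+T[:3,3]
    r=T[:3,:3]@d; return T[:3,3]+r*(z-T[2,3])/r[2]
def proj(c,P):
    T=c["pose"]; p=T[:3,:3].T@(np.array(P)-T[:3,3]); q=c["intrinsics"]@p; return q[:2]/q[2]
def spots(c,names):
    for n in names:
        for s in ctrl.spot_in(c,n)[:3]:
            P=c["pose"]@np.append(s["position"],1); print(n,round(s["p"],2),P[:3].round(4),proj(c,P[:3]).round(0))
E
python3 - <<'E'
from h import *
for n in("top","scene"):
    c=ctrl.read_camera(n); cv2.imwrite(f"pics/{n}0.png",c["image"]); print(n,c["pose"].round(3).tolist(),c["intrinsics"][0,0])
    spots(c,["light_base","slide_carrier","carrier_tab","lever_knob","lever_index","marker_nose"]+(["stone_c","chalk","rule","wax","pencil","ochre"] if n=="top" else []))
    np.savez(f"{n}0.npz",**{k:c[k] for k in("image","range_z","intrinsics","pose")})
o=ctrl.get_obs();print(o)
E
```

```text
top [[0.03, -0.976, 0.218, 0.31], [-1.0, -0.03, 0.002, -0.142], [0.005, -0.218, -0.976, 1.192], [0.0, 0.0, 0.0, 1.0]] 505.2109979799626
light_base 0.56 [ 0.544  -0.2266  0.0633] [359. 254.]
slide_carrier 0.95 [ 0.5242 -0.0551  0.0019] [286. 265.]
slide_carrier 0.68 [ 0.5583 -0.2627  0.082 ] [376. 247.]
carrier_tab 0.79 [ 0.5231 -0.0569  0.0069] [286. 266.]
carrier_tab 0.76 [ 0.5578 -0.262   0.0841] [376. 247.]
lever_knob 0.87 [ 0.5096 -0.2391  0.0589] [365. 270.]
lever_knob 0.39 [ 0.4064 -0.3569  0.0191] [414. 318.]
lever_index 0.63 [ 0.5098 -0.2376  0.0624] [364. 269.]
marker_nose 0.5 [ 0.494  -0.1859  0.05  ] [341. 276.]
stone_c 0.75 [ 0.7198 -0.2852  0.0205] [383. 188.]
stone_c 0.74 [ 0.7351 -0.1967  0.0284] [347. 180.]
stone_c 0.63 [ 0.4061 -0.3538  0.0236] [413. 318.]
chalk 0.93 [ 0.5339 -0.4489  0.0615] [457. 262.]
chalk 0.32 [0.4979 0.1569 0.0445] [192. 271.]
rule 0.93 [ 0.3541 -0.1988  0.0089] [344. 339.]
wax 0.92 [0.4995 0.1558 0.0424] [192. 270.]
pencil 0.93 [0.3671 0.1875 0.0062] [178. 329.]
ochre 0.72 [ 0.4052 -0.3576  0.0241] [414. 319.]
ochre 0.65 [ 0.702  -0.3584  0.06
[... 601 characters left out ...]
clock': 1.0, 'joint_pos': array([ 1.45557072e+00,  2.55114124e-01,  1.08210824e-01, -3.05113838e-07,
       -1.42390611e+00, -2.84626140e-01]), 'qd': array([-0.00101117, -0.00049973, -0.0007654 , -0.00101696,  0.00087815,
       -0.00071401]), 'joint_torque': array([-3.66624417e-04, -3.86407828e+01,  2.38068080e+01,  5.36809579e+00,
       -4.96257671e-04,  5.65400271e-06]), 'position': array([0.21406696, 0.50662899, 0.30387994]), 'orientation': array([ 9.80081297e-01, -1.98596703e-01,  4.02926380e-07,  6.52957630e-06]), 'force': array([-0.15672756, -0.25486921, -0.34223494]), 'wrist_torque': array([-0.05179905, -0.01156059, -0.00031079]), 'finger_force': 0.0, 'opening': 0.08522420651108714}
```

Run:
```python
from h import *
a=np.load("top0.npz")["image"][190:350,270:470]; b=np.load("scene0.npz")["image"][170:370,270:470]
cv2.imwrite("pics/c1.png",np.hstack([cv2.resize(x,(400*x.shape[1]//x.shape[0],400) if 0 else (400,int(400*x.shape[0]/x.shape[1])),interpolation=2) if x.shape[0]==200 else cv2.copyMakeBorder(cv2.resize(x,(400,320),interpolation=2),0,80,0,0,0) for x in(a,b)]))
```

```text
(no output)
```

View pics/c1.png

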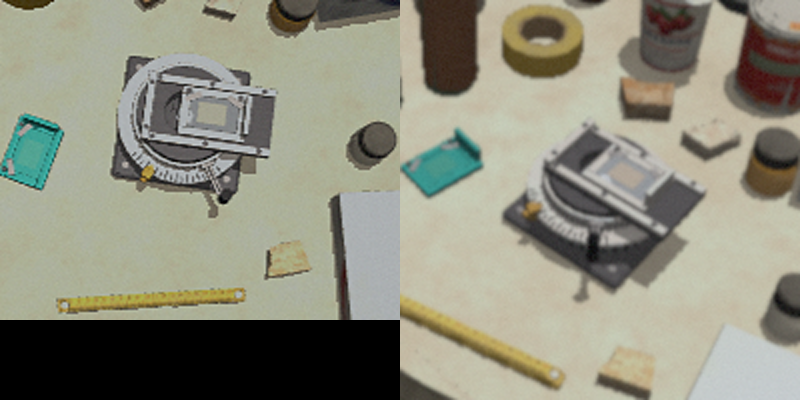

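View pics/top0.png

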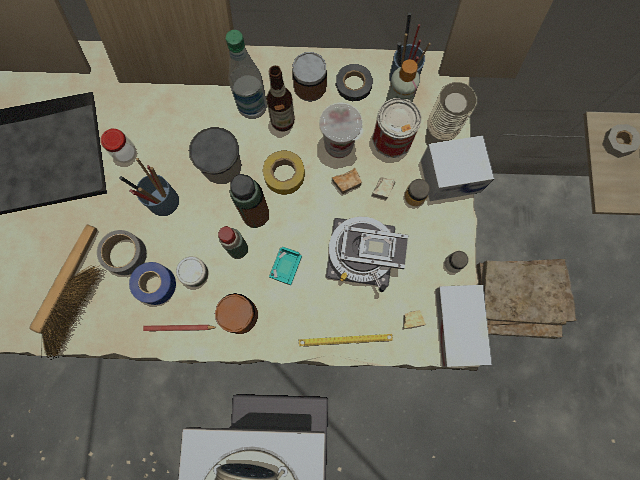

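The base is at about (362,249) in the top picture, yawed about -9°, with the brass marker at (344,276). The knob is at (382,288) and the carrier's frame at (377,246). The turquoise look-alike at (286,265) is not part of the job. I'll move over the base for a closer wrist view.

Run:
```python
from h import *
c=np.load("top0.npz")
print("axis",pix(c,362,249,.046),"mark",pix(c,344,276,.051),"knobtop",pix(c,382.5,288,.09))
print("stage axis",pix(c,407.5,249,.081)-pix(c,343.5,237.5,.081))
w=ctrl.read_camera("wrist"); o=ctrl.get_obs()
from scipy.spatial.transform import Rotation as R
Rt=R.from_quat(o["orientation"]).as_matrix(); print("Rt",Rt.round(3).tolist())
print("cam in tool",(Rt.T@w["pose"][:3,:3]).round(3).tolist(),(Rt.T@(w["pose"][:3,3]-o["position"])).round(3),w["intrinsics"][0,0])
```

```text
axis [ 0.56041572 -0.23365604  0.046     ] mark [ 0.49497661 -0.19294009  0.051     ] knobtop [ 0.46462355 -0.27619887  0.09      ]
stage axis [-2.21429848e-02 -1.44589245e-01 -2.22044605e-16]
Rt [[0.921, -0.389, 0.0], [-0.389, -0.921, 0.0], [0.0, -0.0, -1.0]]
cam in tool [[0.0, -0.947, -0.322], [1.0, 0.0, -0.001], [0.001, -0.322, 0.947]] [ 0.084 -0.    -0.07 ] 399.03259653877564
```

>>> {"op": "servo_tool", "data": {
  "increments": [
    [4.1,2.2,0,0,0,0,-1],
    [4.1,2.2,0,0,0,0,-1],
    [4.1,2.2,0,0,0,0,-1],
    [4.1,2.2,0,0,0,0,-1],
    [4.1,2.2,0,0,0,0,-1]
  ]
}}

```text
clock: 1.55
position: [0.3609, 0.324, 0.3042]
orientation: [0.98, -0.198, 0.0, -0.0]
force: [1.8, 0.3, 0.6]
opening: 0.0121
finger_force: 0.0
```

>>> {"op": "servo_tool", "data": {
  "increments": [
    [4.1,2.2,0,0,0,0,-1],
    [4.1,2.2,0,0,0,0,-1],
    [2.4,4.2,0,0,0,0,-1],
    [2.4,4.2,0,0,0,0,-1],
    [2.4,4.2,0,0,0,0,-1]
  ]
}}

```text
clock: 2.05
position: [0.4357, 0.1071, 0.304]
orientation: [0.98, -0.198, 0.0, -0.0]
force: [1.4, 0.9, 1.4]
opening: 0.0003
finger_force: 0.0
```

>>> {"op": "servo_tool", "data": {
  "increments": [
    [2.4,4.2,0,0,0,0,-1],
    [2.4,4.2,0,0,0,0,-1],
    [2.4,4.2,0,0,0,0,-1],
    [2.4,4.2,0,0,0,-8,-1],
    [2.0,4.2,0,0,0,-8,-1]
  ]
}}

```text
clock: 2.55
position: [0.4653, -0.1204, 0.3043]
orientation: [0.997, -0.073, 0.0, -0.0]
force: [1.1, 1.1, 0.2]
opening: 0.0
finger_force: 0.0
```

>>> {"op": "servo_tool", "data": {
  "increments": [
    [0.5,4.5,0,0,0,0,-1],
    [0.5,4.5,0,0,0,0,-1],
    [0,0,0,0,0,0,-1],
    [0,0,0,0,0,0,-1]
  ]
}}

```text
clock: 2.95
position: [0.4616, -0.2099, 0.3036]
orientation: [0.997, -0.077, -0.0, -0.0]
force: [-0.3, -0.2, -0.4]
opening: -0.0003
finger_force: 0.0
```

Run:
```python
from h import *
w=ctrl.read_camera("wrist"); o=ctrl.get_obs(); print(o["position"],o["orientation"],o["opening"])
cv2.imwrite("pics/w1.png",w["image"])
np.savez("w1.npz",**{k:w[k] for k in("image","range_z","intrinsics","pose")})
spots(w,["light_base","slide_carrier","carrier_tab","lever_knob","lever_index","marker_nose"])
```

```text
[ 0.46177752 -0.20898437  0.30382122] [ 9.97107631e-01 -7.60023107e-02 -5.98579371e-05 -1.34830138e-04] 0.00019441270505438516
light_base 0.67 [ 0.5507 -0.2234  0.0772] [318.  93.]
slide_carrier 0.76 [ 0.5261 -0.0566  0.0094] [139. 154.]
slide_carrier 0.66 [ 0.5621 -0.2656  0.0858] [378.  64.]
carrier_tab 0.9 [ 0.5259 -0.0553  0.0052] [140. 154.]
carrier_tab 0.61 [ 0.5597 -0.2694  0.0816] [383.  68.]
lever_knob 0.94 [ 0.5078 -0.2428  0.061 ] [351. 148.]
lever_index 0.93 [ 0.5087 -0.2423  0.0632] [351. 147.]
lever_index 0.43 [ 0.5501 -0.2214  0.0765] [315.  94.]
marker_nose 0.68 [ 0.4977 -0.1997  0.0486] [299. 167.]
marker_nose 0.48 [ 0.5421 -0.4462  0.0449] [611.  58.]
```

View pics/w1.png

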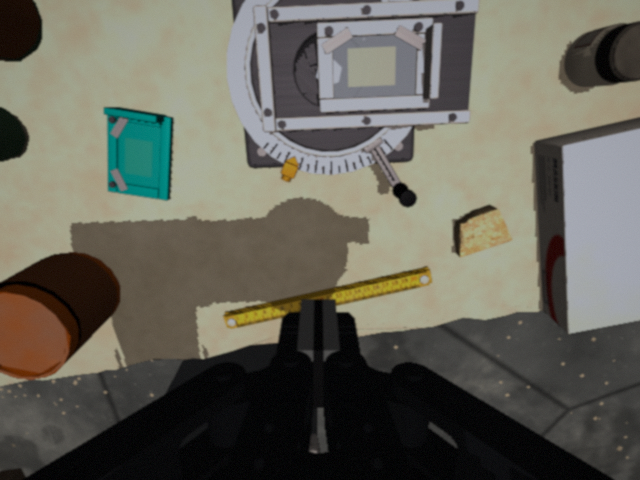

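The wrist view shows the knob top at about (406,197) and the lever bar from (377,150) running to it. The marker is at (290,168), the carrier frame spans columns 318-430 with its tab top at 432-440, and the stop bar's face is at column 270.

Run:
```python
from h import *
c=np.load("w1.npz")
im=c["image"]
cv2.imwrite("pics/c2.png",cv2.resize(im[0:215,220:490],(800,637),interpolation=2)[:600])
A=np.array([.5604,-.2337])
for n,u,v,z in[("knobtop",406,197,.09),("lever in",377,150,.0585),("marker",290,168,.051),("stop top",258,8,.087),("stop bot",273,124,.087),("railR lo",468,118,.081),("railR hi",478,6,.081),("tab hi",440,25,.101),("tab lo",433,98,.101),("front hi",320,27,.083),("front lo",321,108,.083)]:
    P=pix(c,u,v,z); d=P[:2]-A; 
    for yw in(-8.7,):
        a=np.radians(yw); b=np.array([[np.cos(a),np.sin(a)],[-np.sin(a),np.cos(a)]])@d
    print(n,P.round(4),"base",b.round(4),"r",np.hypot(*d).round(4),"ang",np.degrees(np.arctan2(-d[1],-d[0])).round(1), "depth z",pix(c,u,v)[2].round(3))
```

```text
knobtop [ 0.4705 -0.2758  0.09  ] base [-0.0825 -0.0552] r 0.0993 ang 25.1 depth z 0.09
lever in [ 0.503  -0.2625  0.0585] base [-0.0524 -0.0372] r 0.0642 ang 26.6 depth z 0.059
marker [ 0.4985 -0.1926  0.051 ] base [-0.0674  0.0313] r 0.0743 ang -33.6 depth z 0.05
stop top [ 0.6065 -0.1936  0.087 ] base [0.0395 0.0466] r 0.0611 ang -139.0 depth z 0.088
stop bot [ 0.5353 -0.1897  0.087 ] base [-0.0314  0.0397] r 0.0507 ang -60.4 depth z 0.088
railR lo [ 0.5181 -0.3253  0.081 ] base [-0.0279 -0.0969] r 0.1008 ang 65.2 depth z 0.081
railR hi [ 0.5871 -0.334   0.081 ] base [ 0.0415 -0.0951] r 0.1038 ang 104.9 depth z 0.081
tab hi [ 0.5774 -0.3032  0.101 ] base [ 0.0273 -0.0661] r 0.0715 ang 103.7 depth z 0.101
tab lo [ 0.5358 -0.2964  0.101 ] base [-0.0148 -0.0657] r 0.0673 ang 68.6 depth z 0.1
front hi [ 0.5904 -0.231   0.083 ] base [0.0292 0.0072] r 0.0301 ang -174.9 depth z 0.084
front lo [ 0.5406 -0.2241  0.083 ] base [-0.021   0.0065] r 0.022 ang -25.9 depth z 0.083
```

View pics/c2.png

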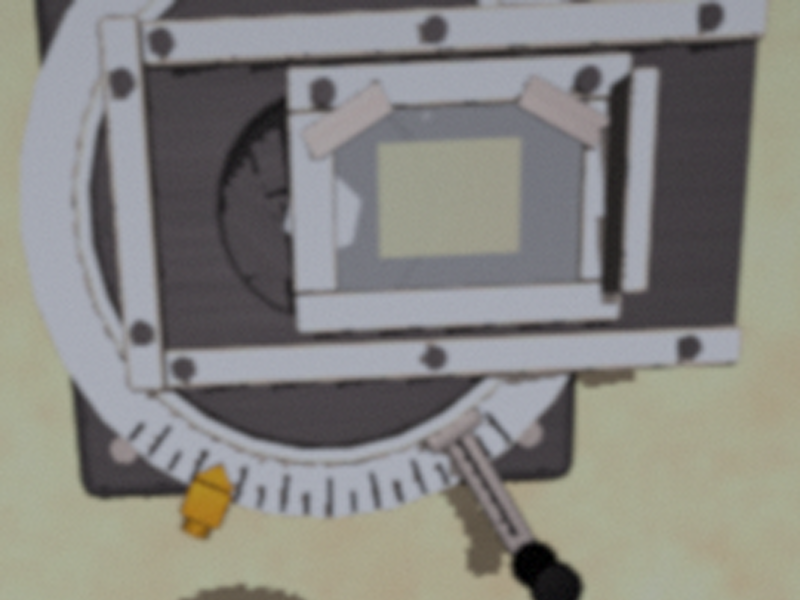

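Run:
```python
from h import *
from scipy.optimize import least_squares
c=np.load("w1.npz")
L=[(469.7,110.7,.081,-.03,-.098),(474.8,12.8,.081,.03,-.098),(274,118,.081,-.03,.039),(269.6,23,.081,.03,.039),(469,122.2,.081,-.039,-.098),(264.5,131.6,.087,-.039,.048)]
W=np.array([pix(c,u,v,z)[:2] for u,v,z,_,_ in L]); B=np.array([l[3:] for l in L])
r2=lambda t:np.array([[np.cos(t),-np.sin(t)],[np.sin(t),np.cos(t)]])
s=least_squares(lambda p:(W-p[:2]-B@r2(p[2]).T).ravel(),[.56,-.23,-.15]); x,y,t=s.x
print("axis",x,y,np.degrees(t),"res mm",(s.fun.reshape(-1,2)*1e3).round(1).tolist())
for n,u,v,z in[("knob",408,195.7,.09),("lever in",374,146,.0585),("nose",294.2,157,.051),("mkrear",285.8,181,.045),("tab hi",442,23.6,.101),("tab lo",438,98.5,.101),("front hi",317.2,23.6,.083),("front lo",320.6,111.4,.083)]:
    P=pix(c,u,v,z)[:2]; d=P-s.x[:2]; b=d@r2(t); print(n,P.round(4),"base",b.round(4),"r",np.hypot(*d).round(4),"ang",np.degrees(np.arctan2(-d[1],-d[0])).round(1))
```

```text
axis 0.5643366125909935 -0.23300906412608066 -6.383480176562844 res mm [[-0.8, 0.5], [0.2, 1.9], [0.2, 0.5], [-0.4, -1.2], [0.5, 0.2], [0.3, -1.9]]
knob [ 0.4712 -0.2773] base [-0.0876 -0.0544] r 0.1031 ang 25.4
lever in [ 0.5064 -0.2605] base [-0.0546 -0.0338] r 0.0642 ang 25.4
nose [ 0.5066 -0.1975] base [-0.0613  0.0289] r 0.0678 ang -31.6
mkrear [ 0.4876 -0.1867] base [-0.0814  0.0375] r 0.0896 ang -31.1
tab hi [ 0.578  -0.3044] base [ 0.0215 -0.0695] r 0.0727 ang 100.8
tab lo [ 0.535  -0.2995] base [-0.0217 -0.0694] r 0.0727 ang 66.2
front hi [ 0.5926 -0.2295] base [0.0277 0.0066] r 0.0285 ang -173.0
front lo [ 0.5384 -0.2235] base [-0.0268  0.0066] r 0.0276 ang -20.2
```

>>> {"op": "servo_tool", "data": {
  "increments": [
    [0,0,0,0,0,-2.3,-1],
    [2.6,3.1,0,0,0,0,-1],
    [2.6,3.1,0,0,0,0,-1],
    [2.6,3.1,0,0,0,0,-1],
    [2.6,3.0,0,0,0,0,-1]
  ]
}}

```text
clock: 3.8
position: [0.5526, -0.3434, 0.304]
orientation: [0.998, -0.055, 0.0, 0.0]
force: [1.8, 0.2, 0.1]
opening: -0.0001
finger_force: 0.0
```

>>> {"op": "servo_tool", "data": {
  "increments": [
    [0,0,4,0,0,0,-1],
    [0,0,4,0,0,0,-1],
    [0,0,3,0,0,0,-1],
    [0,0,0,0,0,0,-1],
    [0,0,0,0,0,0,-1]
  ]
}}

```text
clock: 4.3
position: [0.552, -0.3426, 0.1949]
orientation: [0.998, -0.055, -0.0, 0.001]
force: [0.2, -0.2, 1.0]
opening: -0.0001
finger_force: 0.0
```

>>> {"op": "servo_tool", "data": {
  "increments": [
    [0,0,2.5,0,0,0,-1],
    [0,0,1.0,0,0,0,-1],
    [0,-1,0,0,0,0,-1],
    [0,-1,0,0,0,0,-1],
    [0,0,0,0,0,0,-1]
  ]
}}

```text
clock: 4.8
position: [0.5548, -0.3216, 0.1608]
orientation: [0.999, -0.055, 0.001, 0.0]
force: [-0.1, 0.4, 0.3]
opening: -0.0002
finger_force: 0.0
```

>>> {"op": "servo_tool", "data": {
  "increments": [
    [0,-0.5,0,0,0,0,-1],
    [0,-0.5,0,0,0,0,-1],
    [0,-0.5,0,0,0,0,-1],
    [0,-0.5,0,0,0,0,-1],
    [0,0,0,0,0,0,-1]
  ]
}}

```text
clock: 5.3
position: [0.5561, -0.3023, 0.159]
orientation: [0.998, -0.055, 0.0, -0.0]
force: [0.1, -0.5, 0.1]
opening: 0.0001
finger_force: 0.0
```

Run:
```python
from h import *
w=ctrl.read_camera("wrist"); o=ctrl.get_obs(); print(o["position"],o["force"])
cv2.imwrite("pics/w2.png",w["image"])
```

```text
[ 0.55605339 -0.30255132  0.15888553] [ 0.28452197 -0.10428469  0.56447877]
```

View pics/w2.png

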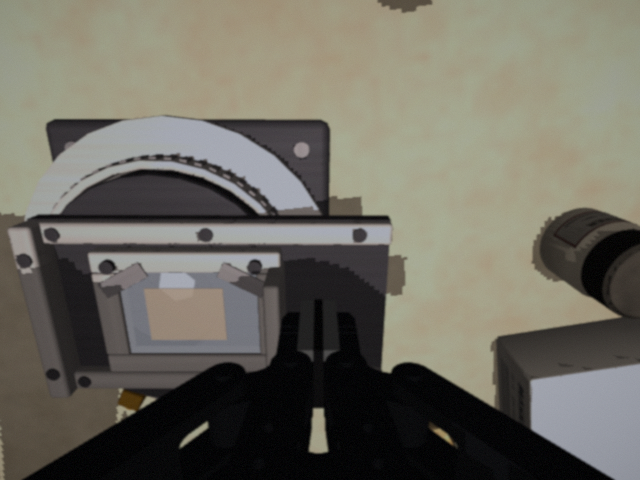

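The left finger is against the tab (col ~283), and the carrier front (col ~95) still has about 14-18 mm to go to the stop (col ~60). I'll keep pushing and watch the force.

>>> {"op": "servo_tool", "data": {
  "increments": [
    [0,-0.4,0,0,0,0,-1],
    [0,-0.4,0,0,0,0,-1],
    [0,-0.3,0,0,0,0,-1],
    [0,0,0,0,0,0,-1]
  ]
}}

```text
clock: 5.75
position: [0.5573, -0.2915, 0.1589]
orientation: [0.998, -0.055, -0.0, -0.0]
force: [-1.0, -0.0, 0.3]
opening: -0.0
finger_force: 0.0
```

```bash
cat > gap.py <<'E'
from h import *
import sys
c=ctrl.read_camera(sys.argv[1])
A=np.array([.5643,-.2330]); t=np.radians(-6.38)
# height map in base frame: profile along y at base x in middle of front/rear frame, and tab
K=c["intrinsics"]; v,u=np.mgrid[0:480,0:640]; z=c["range_z"]
P=np.stack([(u-K[0,2])/K[0,0]*z,(v-K[1,2])/K[1,1]*z,z],-1)@c["pose"][:3,:3].T+c["pose"][:3,3]
d=P[...,:2]-A; b=d@np.array([[np.cos(t),-np.sin(t)],[np.sin(t),np.cos(t)]])
m=(np.abs(b[...,0]-0.015)<.01)&(z>0)&(P[...,2]>.07)&(P[...,2]<.11)
for y in np.arange(-.02,.05,.002):
    k=m&(np.abs(b[...,1]-y)<.001)
    if k.any(): print(f"{y:.3f}:{np.median(P[...,2][k])*1e3:.0f}",end=" ")
cv2.imwrite(sys.argv[2],c["image"])
o=ctrl.get_obs(); print(o["position"].round(4),o["force"].round(2))
E
python3 gap.py wrist pics/w3.png
```

```text
-0.020:82 -0.018:82 -0.016:82 -0.014:82 -0.012:82 -0.010:82 -0.008:82 -0.006:82 -0.004:82 -0.002:82 -0.000:82 0.002:83 0.004:82 0.006:82 0.008:82 0.010:83 0.012:83 0.014:83 0.016:83 0.018:84 0.020:83 0.022:84 0.024:85 0.026:84 0.028:84 0.030:83 0.032:83 0.036:76 0.038:81 0.040:87 0.042:88 0.044:87 0.046:87 0.048:86 [ 0.5573 -0.2917  0.1589] [-0.01  0.47  0.  ]
```

>>> {"op": "servo_tool", "data": {
  "increments": [
    [0,-0.2,0,0,0,0,-1],
    [0,-0.2,0,0,0,0,-1],
    [0,0,0,0,0,0,-1]
  ]
}}

```text
clock: 6.1
position: [0.5577, -0.2878, 0.1589]
orientation: [0.998, -0.055, -0.0, -0.0]
force: [0.4, 0.8, -0.3]
opening: -0.0001
finger_force: 0.0
```

>>> {"op": "servo_tool", "data": {
  "increments": [
    [0,-0.1,0,0,0,0,-1],
    [0,0,0,0,0,0,-1]
  ]
}}

```text
clock: 6.3
position: [0.5578, -0.287, 0.1589]
orientation: [0.998, -0.056, 0.0, -0.0]
force: [-0.5, 1.0, 0.1]
opening: -0.0002
finger_force: 0.0
```

>>> {"op": "servo_tool", "data": {
  "increments": [
    [0,-0.07,0,0,0,0,-1],
    [0,0,0,0,0,0,-1]
  ]
}}

```text
clock: 6.5
position: [0.5579, -0.2863, 0.1589]
orientation: [0.998, -0.056, -0.0, -0.0]
force: [-0.2, -0.2, -0.5]
opening: 0.0003
finger_force: 0.1
```

```bash
python3 gap.py wrist pics/w4.png
```

```text
-0.020:84 -0.018:83 -0.016:82 -0.014:82 -0.012:82 -0.010:82 -0.008:82 -0.006:82 -0.004:82 -0.002:82 -0.000:82 0.002:82 0.004:82 0.006:82 0.008:82 0.010:82 0.012:82 0.014:82 0.016:83 0.018:83 0.020:83 0.022:84 0.024:83 0.026:84 0.028:84 0.030:85 0.032:84 0.034:83 0.036:83 0.038:84 0.040:87 0.042:87 0.044:87 0.046:87 0.048:87 [ 0.5579 -0.2863  0.1589] [0.19 0.81 0.38]
```

>>> {"op": "servo_tool", "data": {
  "increments": [
    [0,-0.06,0,0,0,0,-1],
    [0,0,0,0,0,0,-1]
  ]
}}

```text
clock: 6.75
position: [0.558, -0.2857, 0.1589]
orientation: [0.998, -0.056, 0.0, 0.0]
force: [1.0, 1.2, 0.3]
opening: 0.0
finger_force: 0.1
```

>>> {"op": "servo_tool", "data": {
  "increments": [
    [0,-0.06,0,0,0,0,-1],
    [0,0,0,0,0,0,-1]
  ]
}}

```text
clock: 6.95
position: [0.558, -0.2851, 0.1589]
orientation: [0.998, -0.055, -0.0, 0.0]
force: [0.8, -0.3, 0.9]
opening: -0.0
finger_force: 0.1
```

>>> {"op": "servo_tool", "data": {
  "increments": [
    [0,-0.05,0,0,0,0,-1],
    [0,0,0,0,0,0,-1]
  ]
}}

```text
clock: 7.15
position: [0.5579, -0.2849, 0.159]
orientation: [0.998, -0.055, -0.0, 0.0]
force: [-1.1, -2.3, 0.5]
opening: -0.0001
finger_force: 1.0
```

```bash
python3 gap.py wrist pics/w5.png
python3 - <<'E'
import cv2
a=cv2.imread("pics/w5.png")[190:420,0:300]
cv2.imwrite("pics/w5c.png",cv2.resize(a,None,fx=2.6,fy=2.6,interpolation=2))
E
```

```text
-0.020:84 -0.018:84 -0.016:83 -0.014:83 -0.012:83 -0.010:82 -0.008:82 -0.006:82 -0.004:82 -0.002:82 -0.000:82 0.002:82 0.004:82 0.006:82 0.008:82 0.010:82 0.012:82 0.014:82 0.016:83 0.018:83 0.020:83 0.022:83 0.024:84 0.026:84 0.028:84 0.030:85 0.032:85 0.034:84 0.036:83 0.038:85 0.040:87 0.042:87 0.044:88 0.046:87 0.048:86 [ 0.5579 -0.2849  0.159 ] [-0.12 -2.27  0.45]
```

View pics/w5c.png

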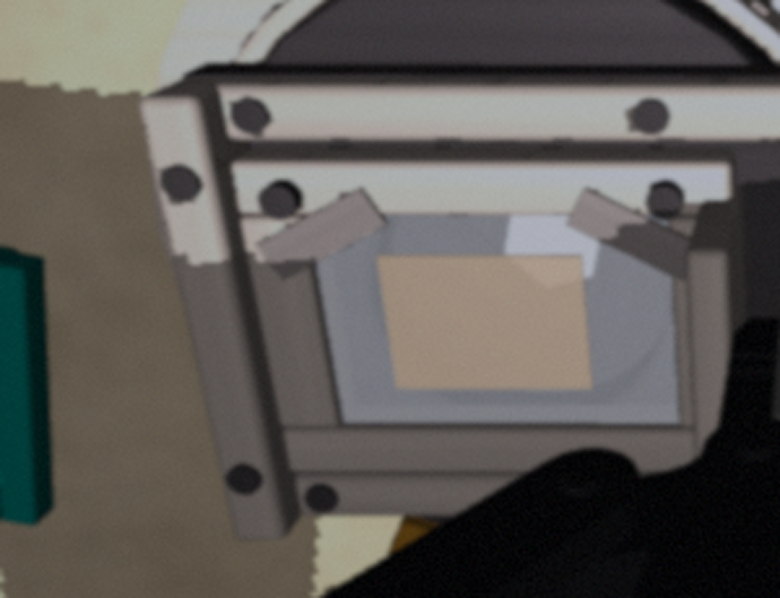

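The carrier is home: contact force is 2.3 N and the front edge sits against the stop bar at every row. I'll back off and go to the knob.

>>> {"op": "servo_tool", "data": {
  "increments": [
    [0,1,0,0,0,0,-1],
    [0,1.7,0,0,0,0,-1],
    [0,0,-3,0,0,0,-1],
    [0,0,-3,0,0,0,-1],
    [-3.4,0.6,0,0,0,-7.95,-1]
  ]
}}

```text
clock: 7.7
position: [0.5242, -0.3159, 0.223]
orientation: [1.0, 0.015, 0.004, 0.002]
force: [-0.3, 0.3, 0.1]
opening: -0.0001
finger_force: 0.0
```

>>> {"op": "servo_tool", "data": {
  "increments": [
    [-3.4,0,0,0,0,-7.95,-1],
    [0,0,0,0,0,-7.95,-1],
    [0,0,0,0,0,-7.95,-1],
    [0,0,0,0,0,0,-1],
    [0,0,0,0,0,0,-1]
  ]
}}

```text
clock: 8.2
position: [0.4866, -0.3153, 0.2189]
orientation: [0.976, 0.218, 0.0, -0.0]
force: [0.5, 1.1, 0.2]
opening: -0.0001
finger_force: 0.0
```

>>> {"op": "servo_tool", "data": {
  "increments": [
    [0,0,4,0,0,0,-1],
    [0,0,3,0,0,0,-1],
    [0,0,1,0,0,0,-1],
    [0,-1.5,0,0,0,0,-1],
    [0,0,0,0,0,0,-1]
  ]
}}

```text
clock: 8.7
position: [0.4802, -0.3007, 0.1394]
orientation: [0.976, 0.22, -0.0, 0.0]
force: [0.5, -0.1, 0.7]
opening: -0.0002
finger_force: 0.0
```

Run:
```python
from h import *
w=ctrl.read_camera("wrist"); o=ctrl.get_obs(); print(o["position"],o["force"])
cv2.imwrite("pics/w6.png",w["image"])
```

```text
[ 0.48073901 -0.30123266  0.13985355] [0.21048432 0.06444656 0.31010739]
```

View pics/w6.png

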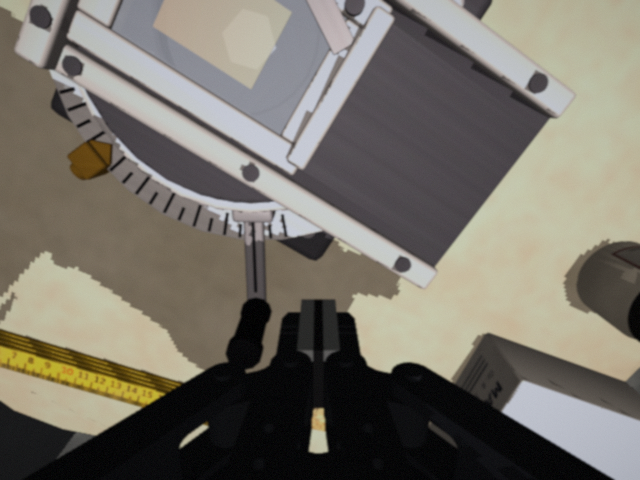

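The knob (248,330) is just left of the finger (col 280), and the marker is at (90,158) on the scale. I'll push along the arc in 8° steps.

>>> {"op": "servo_tool", "data": {
  "increments": [
    [0,-0.45,0,0,0,0,-1],
    [-0.19,-1.48,0,0,0,8,-1],
    [-0.19,-1.48,0,0,0,8,-1],
    [0,0,0,0,0,0,-1]
  ]
}}

```text
clock: 9.15
position: [0.4639, -0.2703, 0.1398]
orientation: [0.997, 0.081, 0.001, 0.0]
force: [0.1, 0.4, 0.2]
opening: -0.0005
finger_force: 0.0
```

>>> {"op": "servo_tool", "data": {
  "increments": [
    [-0.19,-1.48,0,0,0,8,-1],
    [-0.19,-1.48,0,0,0,8,-1],
    [-0.19,-1.48,0,0,0,8,-1],
    [0,0,0,0,0,0,-1],
    [0,0,0,0,0,0,-1]
  ]
}}

```text
clock: 9.65
position: [0.4578, -0.2273, 0.1394]
orientation: [0.992, -0.124, 0.0, 0.0]
force: [0.0, -0.5, -0.2]
opening: 0.0002
finger_force: 0.0
```

Run:
```python
from h import *
w=ctrl.read_camera("wrist"); o=ctrl.get_obs(); print(o["position"],o["orientation"],o["force"])
np.savez("w7.npz",**{k:w[k] for k in("image","range_z","intrinsics","pose")})
cv2.imwrite("pics/w7.png",w["image"])
print(proj(w,[.5643,-.2330,.0585]))
```

```text
[ 0.45762958 -0.22746953  0.13918953] [ 9.92198862e-01 -1.24664792e-01  3.10601222e-04  1.08499079e-04] [ 0.38802684 -0.42091851  0.45866449]
[257.67933016  38.36891393]
```

View pics/w7.png

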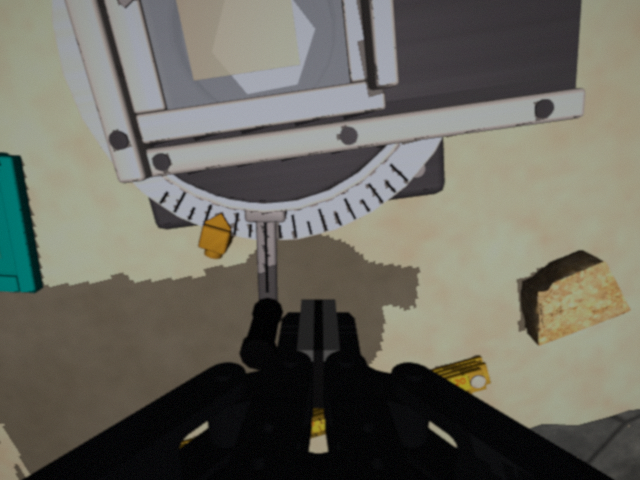

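The lever line runs from (266,222) to (267,285), the marker from its nose at (221,213) to its rear at (213,252), and the carrier is still against the stop.

```bash
cat > ang.py <<'E'
from h import *
def ang(c,L):
    for n,u,v,z in L:
        P=pix(c,u,v,z)[:2]; d=P-np.array([.5643,-.2330]); print(n,P.round(4),"r",np.hypot(*d).round(4),"ang",np.degrees(np.arctan2(-d[1],-d[0])).round(1))
E
python3 - <<'E'
from ang import *
ang(np.load("w7.npz"),[("lev1",266,222,.0585),("lev2",267.5,285,.0585),("nose",221,213,.051),("rear",213,252,.047)])
E
```

```text
lev1 [ 0.5008 -0.217 ] r 0.0655 ang -14.1
lev2 [ 0.4744 -0.2098] r 0.0928 ang -14.5
nose [ 0.5072 -0.1986] r 0.0667 ang -31.0
rear [ 0.4906 -0.1883] r 0.0862 ang -31.2
```

>>> {"op": "servo_tool", "data": {
  "increments": [
    [-0.19,-1.48,0,0,0,8,-1],
    [-0.17,-1.2,0,0,0,6.5,-1],
    [0,0,0,0,0,0,-1],
    [0,0,0,0,0,0,-1]
  ]
}}

```text
clock: 10.1
position: [0.4622, -0.2009, 0.1389]
orientation: [0.969, -0.249, -0.0, 0.0]
force: [0.1, 0.2, -0.6]
opening: 0.0001
finger_force: 0.0
```

Run:
```python
from h import *
w=ctrl.read_camera("wrist"); o=ctrl.get_obs(); print(o["position"],o["orientation"],o["force"])
np.savez("w8.npz",**{k:w[k] for k in("image","range_z","intrinsics","pose")})
cv2.imwrite("pics/w8.png",cv2.resize(w["image"][180:330,180:380],(800,600),interpolation=2))
```

```text
[ 0.46210253 -0.20101963  0.13889111] [ 9.68471420e-01 -2.49124675e-01 -4.82886230e-05  4.22447602e-05] [ 0.59725735 -0.47203936  0.48464668]
```

View pics/w8.png

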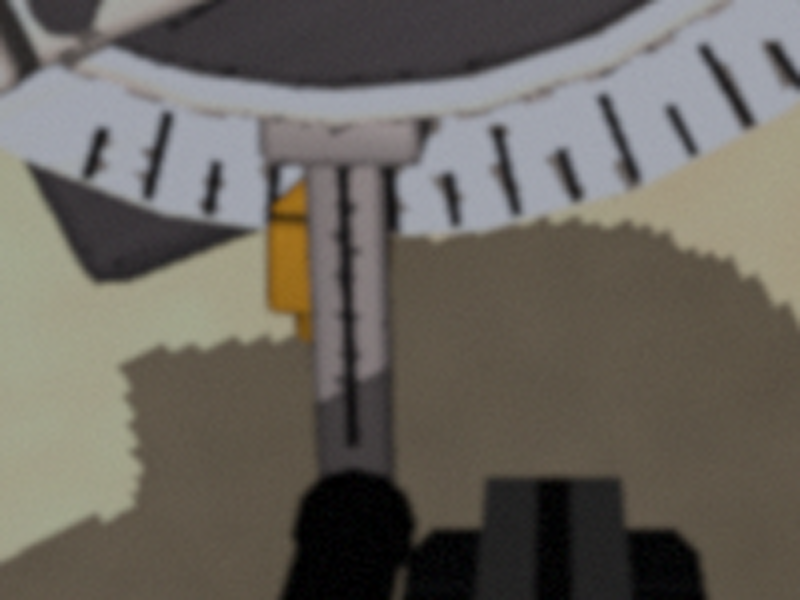

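The lever bar (index line at col ~266) now covers the marker's right part, with its left edge showing at col 247.5.

Run:
```python
from ang import *
c=np.load("w8.npz")
ang(c,[("lev1",266.2,222.5,.0585),("lev2",267.5,290,.0585),("mkL1",247.6,234,.051),("mkL2",247.6,256,.051)])
A=np.array([.5643,-.233])
for a in(-30.5,-31.1,-31.5):
  t=np.radians(a); r=np.array([-np.cos(t),-np.sin(t)]); n=np.array([np.sin(t),-np.cos(t)])*-1
  for rr in(.076,.088): print(a,rr,"left edge",proj(c,np.append(A+rr*r+.006*n*1,.051)).round(1),"centre",proj(c,np.append(A+rr*r,.0585)).round(1))
```

```text
lev1 [ 0.5064 -0.2016] r 0.0659 ang -28.5
lev2 [ 0.481  -0.1868] r 0.0953 ang -29.0
mkL1 [ 0.5044 -0.1902] r 0.0736 ang -35.5
mkL2 [ 0.496 -0.185] r 0.0835 ang -35.1
-30.5 0.076 left edge [248.8 240. ] centre [260.7 246.5]
-30.5 0.088 left edge [249.6 266.5] centre [261.2 273.9]
-31.1 0.076 left edge [246.9 239.8] centre [258.7 246.5]
-31.1 0.088 left edge [247.4 266.3] centre [258.9 273.9]
-31.5 0.076 left edge [245.7 239.7] centre [257.4 246.4]
-31.5 0.088 left edge [246.  266.1] centre [257.4 273.8]
```

>>> {"op": "servo_tool", "data": {
  "increments": [
    [-0.07,-0.4,0,0,0,2.2,-1],
    [0,0,0,0,0,0,-1],
    [0,0,0,0,0,0,-1]
  ]
}}

```text
clock: 10.45
position: [0.4634, -0.197, 0.1389]
orientation: [0.963, -0.268, -0.0, 0.0]
force: [0.6, -0.6, -0.2]
opening: 0.0003
finger_force: 0.1
```

>>> {"op": "servo_tool", "data": {
  "increments": [
    [0,1,0,0,0,0,-1],
    [0,1.5,0,0,0,0,-1],
    [0,0,-4,0,0,0,-1],
    [0,0,-4,0,0,0,-1],
    [0,0,0,0,0,0,-1]
  ]
}}

```text
clock: 10.95
position: [0.4523, -0.2201, 0.2247]
orientation: [0.963, -0.269, 0.005, 0.0]
force: [1.0, 0.2, 0.3]
opening: 0.0002
finger_force: 0.0
```

```bash
python3 - <<'E'
from h import *
w=ctrl.read_camera("wrist"); o=ctrl.get_obs(); print(o["position"],o["orientation"],o["force"])
np.savez("w9.npz",**{k:w[k] for k in("image","range_z","intrinsics","pose")})
u,v=proj(w,[.4995,-.1937,.0585]).astype(int); u=max(u,100);v=max(v,75);print(u,v)
cv2.imwrite("pics/w9.png",cv2.resize(w["image"][v-75:v+75,u-100:u+100],(800,600),interpolation=2))
E
python3 gap.py top pics/t2.png
```

```text
[ 0.45120154 -0.2193613   0.22182099] [ 9.63000452e-01 -2.69480611e-01  3.21277372e-03 -8.46288215e-05] [ 0.03809186 -0.82316669 -0.65483346]
241 204
[ 0.4502 -0.2188  0.2198] [ 0.04  0.46 -1.08]
```

View pics/w9.png

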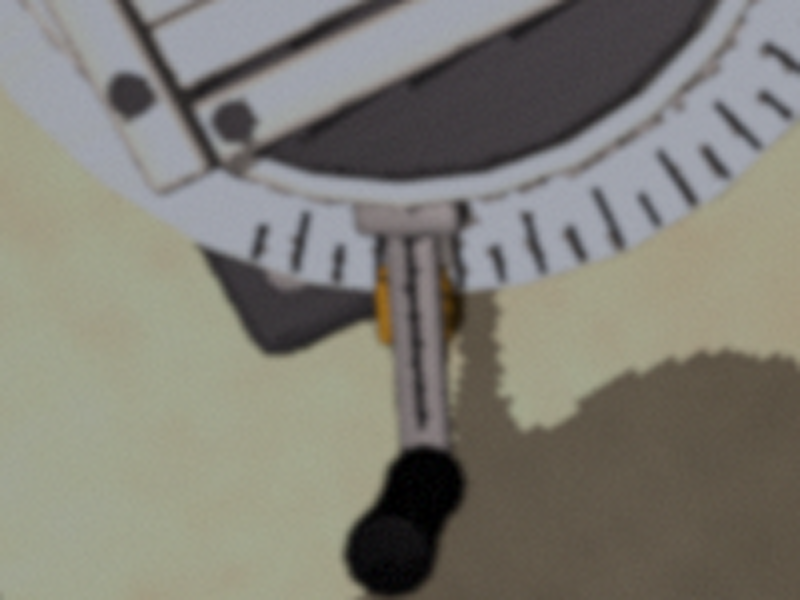

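The bar sits centrally over the marker: its edges are at 376 and 460 in the crop and the index line at 415, so it is under 1 mm off. The carrier is home and the gripper is clear.

```bash
python3 -c "
from cell import ctrl; print(ctrl.finish_job())"
```

```text
the job is handed in; nothing more can be done
None
```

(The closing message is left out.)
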